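# Take the left-hand-threaded blade off a lawn edger and store it on a separator card

## Robot

A 6-joint arm with a two-finger parallel gripper is mounted at the origin on the work surface. World frame = base frame: x ahead of the robot, y to its left, z up, the work surface at z = 0. Lengths are in m, angles in rad, forces in N, time in s.
With the tool pointing down it reaches from about 0.25 to 0.775 m from the base axis. Payload 4 kg.
Tool frame: the origin (TCP) lies on the centre line of the jaws, within the pads' length; the fingertips stand 8 mm ahead of it and the grasp point (between the pads) lies 11 mm behind it; z points along the fingers, y is the line along which they close (so a half turn about z gives the same grasp; the last joint's range is limited). The gripper opens to 85 mm and grips with 20 to 120 N. Pads are 22 mm wide; open, the fingers measure 114 mm over their backs; the gripper's body (76 mm by 85 mm) begins 54 mm behind the grasp point. The pads swing forward as they close: fully open they stand 13 mm farther back than shut.
Start: joints at [1.059, 0.087, 1.371, -0, 1.684, -0.103], TCP at [0.219, 0.505, 0.239] pointing down, gripper open.
Joint ranges: [-3.1, 3.1], [-0.76, 2.03], [0.27, 2.55], [-1.08, 4.22], [0.17, 2.65], [-2.57, 2.57]. Speed limits (rad/s): [2.79, 2.79, 3.14, 3.14, 3.14, 3.14].

## Interface

Orientations are given as a unit quaternion [x, y, z, w].
In Python, from plant import get_obs, vision, manip gives the robot as it stands.
- The arm moves only by the tool drive_tool, never from a script. Its argument "moves" is one flat list of numbers, 7 for each row, row after row: the shift along the tool's x, y, z in cm, then the turn, a rotation vector about the tool's x, y, z in degrees, then the closure in counts, from 0 (fully open) to 255 (shut). In form: [dx, dy, dz, rx, ry, rz, grip, dx, dy, dz, rx, ry, rz, grip, ...]. A call has 1 to 20 rows; each row is the pose to reach, as a shift and turn from the pose commanded when the call began, along the tool's axes at that moment; what a row does not reach only later rows make up. A row lasts 1/10 s, in which the tool goes at most 50 mm and 8.59 degrees, less where a joint would pass 70% of its speed; a pose out of reach is approached as far as the arm can. A call with a gripper value outside its range is refused whole. The fingers move at their own pace and stop on an object; "newtons" is the grip in N (left out, the last holds). Time passes only in rows, so rows that repeat a pose let the fingers close. It gives the time, the measured TCP pose, the force, the opening and the grip force at its end, in the units of the state.
- get_obs(): the state, without advancing time (a new reading comes with each control period).
- vision.get_image(name): name is "scene" or "top" or "wrist"; returns a dict with "color" (480x640x3 uint8, red, green, blue), "range_z" (480x640 float32, m along the optical axis (not along the pixel's ray), 0 where there is no reading), "fovy" (degrees; the focal length in pixels is half the picture's height over the tangent of half this angle, whatever the lens; pixels are square), "cx", "cy" (the principal point, pixels), "distortion" ([k1, k2, p1, p2, k3] as OpenCV has them; the pictures are not rectified), "R" (3x3) and "t" (3): a world point X has camera coordinates R X + t. Camera axes: x right, y down, z forward; pixel columns grow to the right and rows downward; lengths in m; the calibration is good to about 2 mm. A picture is of the moment at which its call begins.
- manip.finish_job(): hands the job in; it is judged then, once.
The state is a dict: "time_s": time; "q": joint angles; "qvel": joint speeds; "joint_efforts": joint torques, N m; "ee_pos": TCP position; "tcp_rot": TCP orientation; "wrist_force": force on the tool from outside, world axes, zero at the start; "torque": the same for the moment, N m; "grip_width": finger opening in m; "finger_force": force on a finger pad.
Only numpy, scipy, OpenCV 4.12 (cv2) and the standard library are available. Lean on these libraries where they do the work, as an engineer would, in place of code of your own. Each camera call takes 0.05 s, during which the arm holds its last target. There are 200 camera calls.

## Task

Take the blade off the lawn edger and put it away. The hand nut that holds it has a left-hand thread, as its engraved arrow shows, so it comes off clockwise seen from above: leave the nut in the round parts dish, lay the cardboard separator flat and squarely on the spare blade in the wooden tray, and lay the edger's blade flat and squarely on the card. Leave the oil bottle, the carton and the spanner where they are.

Things in the scene. Friction and masses are not known exactly. Their poses are not given: they have to be found in the camera images.
- edger: Lawn-edger attachment, fixed, lying blade side up: grey cast gear case 72 mm across and 40 mm high, a neck 38 mm across rising from it to a flat flange 75 mm above the bench; along x a black tube 25 mm thick, 0.7 m long, and beside it a rubber wheel 100 mm across, all lower than 45 mm. Origin on the bench under the spindle.
- spindle (a point): Centre of the flange, 75 mm above the bench, z up. The steel spindle stands upright on it, 29 mm high and 26 mm across, with a coarse two-start LEFT-hand thread; blade and nut are on it.
- nut_mid (a point): Hand nut on the spindle, bare aluminium, 58 mm high, 0.15 kg: round skirt 48 mm across resting on the blade, a plate 60 mm across (26 to 31 mm up) and an upright wing on top. Arrows engraved in the plate point clockwise, the way it comes off. It starts slack, does not unwind by itself and cannot be pulled straight off. This point: its centre, half-way up, x along the wing, z up.
- nut_wing (a point): Middle of the nut's wing, the grip: 70 mm long (x), 16 mm thick (y), 27 mm high; 44.5 mm above the nut's underside. Turned clockwise from above, the nut first turns slack, then rises 3.8 mm per radian, is free after 2.0 to 2.7 rad in all (5 to 10 mm up) and stays free for 2 rad more; then it lifts straight off, clear after 32 mm.
- blade_mid (a point): The edger's blade, a flat steel bar 200 mm long (x), 50 mm wide (y), 5 mm thick (z up), with a round hole 30 mm across in its middle, lying loose on the flange round the spindle under the nut. This point is its centre, half-way through, in the hole. With the nut off it can be gripped across its width at the middle, a finger each side of the spindle, and lifted straight up, clear after 32 mm. 0.34 kg.
- spare_mid (a point): The spare blade, a bar like the first, lying loose and flat in the tray; this point is its centre, half-way up its 5 mm thickness, x along its length, z up.
- card_mid (a point): The separator, a stiff corrugated cardboard strip 200 mm long (x), 46 mm wide (y), 6 mm thick (z up), lying flat on the bench; this point is its centre, half-way up. 0.03 kg.
- tray: Shallow plywood tray, fixed, 256 mm long (x), 150 mm wide (y), 26 mm high, open on top, walls and floor 8 mm thick; it holds the spare blade lengthwise near its middle. Origin at the centre of its underside. Tray and card lie on opposite sides of the edger, either way round.
- dish: Round steel parts dish, fixed and empty, 150 mm across and 28 mm high at the rim, floor 4 mm thick and about 120 mm across, z up. Origin at the centre of its underside.
- oil: Bystander: grey oil bottle standing upright, 66 mm across, 185 mm high. Origin at the centre of its underside.
- carton: Bystander: upright cardboard carton, 70 by 70 mm, 110 mm high. Origin at the centre of its underside.
- spanner: Bystander: steel spanner, 180 mm long (x), lying flat beyond the work. Origin under its middle.
Not all that is in view belongs to the job. Of the things that look like the part that bears nut_mid, the larger one is meant. There is more than one size of the dish; the one meant has the size given above.

How it is judged:
By the outcome, as a careful person would: the job done as asked, in the order asked, and still so for the second after the job is handed in, with the robot touching nothing.
It also fails if it takes over 72 s, if anything falls off the work surface, if the arm or the gripper's body presses on something with over 40 N, if the wrist force passes 120 N, or if a joint passes its speed limit or range.

## Working session

There is one attempt and no reset: what is moved stays moved. The work goes in short steps, Python scripts to look and compute and a tool call to move; the robot and the scene stay as the last step left them, time stands still between calls to the robot, and variables do not carry over. Pictures are saved under pics/ and viewed, at most 10 in all, crops included, and the job is handed in when it is done.

Besides the shell and the picture viewer there is one more tool, called after "Request:" in YAML: its name, and indented under it one key for each argument. drive_tool: Moves the arm, as the interface text tells. Its arguments: {"type":"object","properties":{"moves":{"type":"array"},"newtons":{"type":"number"}},"required":["moves"]}

```bash
ls; mkdir -p pics
cat > h.py <<'E'
import numpy as np, cv2
from plant import get_obs, vision, manip
from scipy.spatial.transform import Rotation as Ro
def grab(n):
    im=vision.get_image(n); np.save(f'{n}.npy',im,allow_pickle=True); return im
def load(n): return np.load(f'{n}.npy',allow_pickle=True).item()
def K(im):
    f=240/np.tan(np.radians(im['fovy'])/2); return np.array([[f,0,im['cx']],[0,f,im['cy']],[0,0,1]])
def ray(im,uv):
    p=cv2.undistortPoints(np.float64(uv).reshape(-1,1,2),K(im),np.array(im['distortion'])).reshape(-1,2)
    d=np.c_[p,np.ones(len(p))]@im['R']; c=-im['R'].T@im['t']; return c,d
def plane(im,uv,z):
    c,d=ray(im,uv); return c+d*((z-c[2])/d[:,2])[:,None]
def cloud(im):
    v,u=np.mgrid[:480,:640]; c,d=ray(im,np.c_[u.ravel(),v.ravel()])
    r=im['range_z'].ravel(); P=c+d*r[:,None]; P[r==0]=np.nan; return P.reshape(480,640,3)
def save(im,name): cv2.imwrite('pics/'+name,im['color'][:,:,::-1])
E
python3 - <<'E'
from h import *
for n in('top','scene'):
    im=grab(n); save(im,n+'1.png'); print(n,im['fovy'],im['distortion'],-im['R'].T@im['t'],im['R'][2])
E
```

```text
pics
top 46.50934711977597 [-0.15444946  0.          0.          0.          0.        ] [ 0.3188068  -0.02712497  1.4796755 ] [ 0.14144618  0.00522064 -0.98993218]
scene 48.28177213087503 [-0.04002747  0.          0.          0.          0.        ] [1.03870436 0.49831391 1.00178992] [-0.44367296 -0.44656608 -0.7770026 ]
```

View pics/top1.png

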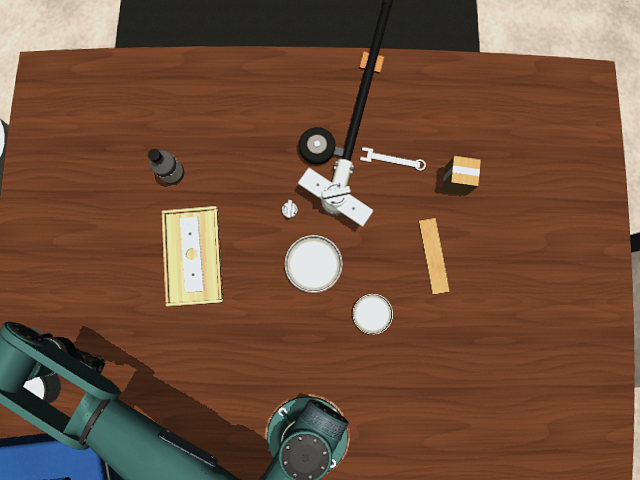

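View pics/scene1.png

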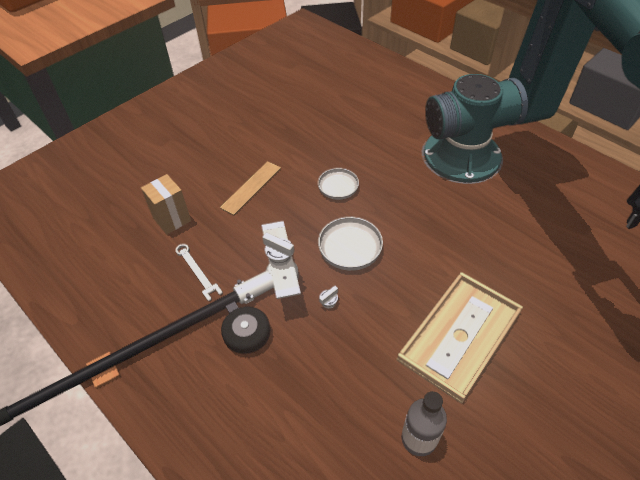

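The top view shows the nut on the blade at (336,196), the large dish at (313,264), the tray with the spare at (192,256) and the card at (434,256). The loose small nut at (290,209) and the small dish at (372,314) are decoys.

Run:
```python
from h import *
im=load('top'); P=cloud(im); Z=P[...,2]
c=cv2.cvtColor(im['color'],cv2.COLOR_RGB2HSV)
def box(mask,u0,u1,v0,v1,z,name):
    m=np.zeros((480,640),np.uint8); m[v0:v1,u0:u1]=mask[v0:v1,u0:u1]*255
    k=max(cv2.findContours(m,0,cv2.CHAIN_APPROX_NONE)[0],key=cv2.contourArea).reshape(-1,2)
    X=plane(im,k,z)[:,:2]*1000
    r=cv2.minAreaRect(X.astype(np.float32)); b=cv2.boxPoints(r); e=b[1]-b[0]; f=b[2]-b[1]
    l=e if np.hypot(*e)>np.hypot(*f) else f
    zz=Z[m>0]; print(name,np.round(r[0],1),np.round(r[1],1),'ang',round(np.degrees(np.arctan2(l[1],l[0]))%180,1),'zmed',np.round(np.nanpercentile(zz,[10,50,90])*1000,1))
S,V,H=c[...,1],c[...,2],c[...,0]
print('bench z',np.nanmedian(Z[330:380,420:520]),'col',c[256,434],c[200,352],c[240,192],c[264,313],c[230,168])
white=(S<40)&(V>140)
box(white,175,210,212,300,.013,'spare')
box((H>8)&(V>160),415,455,212,300,.006,'card')
box(white,283,345,232,296,.020,'dish')
box(V>130,155,226,200,310,.026,'tray')
box((Z>.074)&(Z<.088),290,380,160,232,.080,'blade')
box((Z>.122),315,360,175,215,.138,'wing')
box((Z>.10)&(Z<.116),310,360,170,220,.111,'plate')
```

```text
bench z -0.00015121402273488016 col [ 18 126 225] [102   5 234] [105   4 234] [102   5 234] [ 30  70 232]
spare [468.8 320.2] [200.9  51. ] ang 7.2 zmed [ 8.9 13.4 17.3]
card [ 476.9 -327.2] [200.5  46.8] ang 10.1 zmed [1.5 5.8 9.9]
dish [449.   -5.2] [150.  147.1] ang 1.0 zmed [ 0.3  5.3 15.4]
tray [463.1 317.4] [258.3 153. ] ang 5.6 zmed [ 4.9 10.6 24.8]
blade [ 588.3 -102. ] [94.4 50.5] ang 56.7 zmed [76.6 80.2 84.2]
wing [615.5 -58. ] [18.8 70.5] ang 103.8 zmed [130.3 137.2 141.1]
plate [599.5 -62.1] [23.3 54.1] ang 104.3 zmed [107.5 111.  114.7]
```

```bash
cat >> h.py <<'E'
def goto(p,ang=None,axis=1,obs=None):
    """shift (cm, tool axes) and rz deg (short way) so tool y (axis=1) lies along world angle ang (mod 180)"""
    o=obs or get_obs(); R=Ro.from_quat(o['tcp_rot']).as_matrix()
    d=R.T@(np.array(p)-o['ee_pos'])*100
    out=[np.round(d,2)]
    if ang is not None:
        a=np.degrees(np.arctan2(R[1,axis],R[0,axis])); t=-(ang-a) # turn about tool z (down)
        t=(t+90)%180-90; out.append(('rz',round(t,1),'alt',round(t-180*np.sign(t),1)))
    print(out,'q1,q6',np.round([o['q'][0],o['q'][5]],3),'tilt',np.round(Ro.from_matrix(R.T@np.eye(3)).magnitude(),3), np.round(R[:,2],4),'yaw_y',round(np.degrees(np.arctan2(R[1,1],R[0,1])),2))
E
python3 - <<'E'
from h import *
o=get_obs(); print(o)
goto([.6155,-.058,.23],13.8)
E
```

```text
{'time_s': 0.1, 'q': array([ 1.05887935e+00,  8.79270707e-02,  1.37214085e+00, -1.02187316e-05,
        1.68362269e+00, -1.03074231e-01]), 'qvel': array([-0.00072151, -0.00244422, -0.00437164, -0.00028811,  0.00041277,
       -0.00032772]), 'joint_efforts': array([ 2.16786684e-03, -3.53011751e+01, -3.14219248e+01, -8.34698471e-05,
        7.92837585e-03, -5.98211017e-06]), 'ee_pos': array([0.21842514, 0.50428025, 0.2382119 ]), 'tcp_rot': array([ 2.03001061e-01,  9.79177956e-01, -1.00131275e-03, -3.12657865e-04]), 'wrist_force': array([-0.36933405,  0.90450624, -0.24485712]), 'torque': array([ 0.01079085,  0.0056129 , -0.02395735]), 'finger_force': 0.0, 'grip_width': 0.08518550082602022}
[array([-58.79, -35.81,   0.88]), ('rz', np.float64(52.8), 'alt', np.float64(-127.2))] q1,q6 [ 1.059 -0.103] tilt 3.141 [-0.001  -0.0018 -1.    ] yaw_y 66.57
```

Request:
drive_tool:
  moves: [-58.8,-35.8,0.9,0,0,52.8,0,-58.8,-35.8,0.9,0,0,52.8,0,-58.8,-35.8,0.9,0,0,52.8,0,-58.8,-35.8,0.9,0,0,52.8,0,-58.8,-35.8,0.9,0,0,52.8,0,-58.8,-35.8,0.9,0,0,52.8,0,-58.8,-35.8,0.9,0,0,52.8,0,-58.8,-35.8,0.9,0,0,52.8,0,-58.8,-35.8,0.9,0,0,52.8,0,-58.8,-35.8,0.9,0,0,52.8,0,-58.8,-35.8,0.9,0,0,52.8,0,-58.8,-35.8,0.9,0,0,52.8,0,-58.8,-35.8,0.9,0,0,52.8,0,-58.8,-35.8,0.9,0,0,52.8,0,-58.8,-35.8,0.9,0,0,52.8,0,-58.8,-35.8,0.9,0,0,52.8,0,-58.8,-35.8,0.9,0,0,52.8,0,-58.8,-35.8,0.9,0,0,52.8,0]
  newtons: 30

```text
time_s: 1.9
ee_pos: [0.6154, -0.0561, 0.2307]
tcp_rot: [0.616, 0.787, 0.0, 0.0]
wrist_force: [-0.5, 0.9, -0.1]
grip_width: 0.0854
finger_force: 0.0
```

Run:
```python
from h import *
im=grab('wrist'); save(im,'w1.png'); print(im['fovy'],-im['R'].T@im['t'],im['R'][2])
goto([.6155,-.058,.123],13.8)
P=cloud(im);Z=P[...,2]
for lo,hi,z,n in((.122,.15,.138,'wing'),(.074,.088,.08,'blade'),(.10,.118,.111,'plate')):
    m=((Z>lo)&(Z<hi)).astype(np.uint8)*255
    m=cv2.morphologyEx(m,cv2.MORPH_OPEN,np.ones((3,3)))
    for k in cv2.findContours(m,0,cv2.CHAIN_APPROX_NONE)[0]:
        if cv2.contourArea(k)<300: continue
        X=plane(im,k.reshape(-1,2),z)[:,:2]*1000; r=cv2.minAreaRect(X.astype(np.float32)); b=cv2.boxPoints(r)
        e=b[1]-b[0];f=b[2]-b[1]; l=e if np.hypot(*e)>np.hypot(*f) else f
        print(n,np.round(r[0],1),np.round(r[1],1),round(np.degrees(np.arctan2(l[1],l[0]))%180,1),k.reshape(-1,2).mean(0))
```

```text
65.41598134447925 [0.59579504 0.02070758 0.36368048] [ 0.07343563 -0.30047324 -0.95095901]
[array([-0.18, -0.05, 10.79]), ('rz', np.float64(0.1), 'alt', np.float64(-179.9))] q1,q6 [-0.183 -0.425] tilt 3.141 [ 7.e-04  1.e-04 -1.e+00] yaw_y 13.89
wing [615.9 -58.3] [15.2 70.9] 103.4 [320.816 244.324]
blade [ 583.2 -110.5] [80.1 50.5] 56.8 [262.93939394 269.96969697]
blade [647.6 -12.1] [84.3 50.4] 56.6 [376.12152778 171.02430556]
plate [634.5 -55.3] [20.  54.7] 104.5 [343.49079755 234.42331288]
plate [597.4 -64.4] [20.7 54.7] 103.3 [297.77108434 234.36746988]
```

View pics/w1.png

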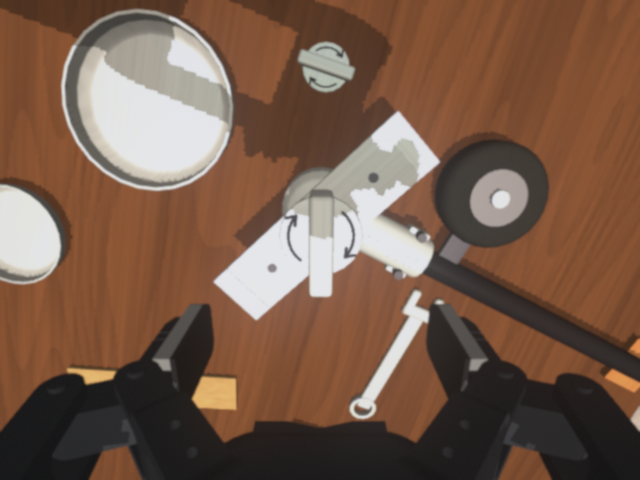

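The wrist view shows the wing at (320,244), between the fingers, with the arrows clockwise. I'll go down and grip it.

Request:
drive_tool:
  moves: [-0.15,0,5,0,0,0.4,0,-0.15,0,8.5,0,0,0.4,0,-0.15,0,10.7,0,0,0.4,60,-0.15,0,10.7,0,0,0.4,255,-0.15,0,10.7,0,0,0.4,255,-0.15,0,10.7,0,0,0.4,255,-0.15,0,10.7,0,0,0.4,255,-0.15,0,10.7,0,0,0.4,255,-0.15,0,10.7,0,0,0.4,255]
  newtons: 30

```text
time_s: 2.85
ee_pos: [0.6175, -0.0591, 0.1261]
tcp_rot: [0.62, 0.785, 0.001, 0.002]
wrist_force: [0.4, 0.4, 5.8]
grip_width: 0.015
finger_force: 34.5
```

Request:
drive_tool:
  moves: [0,0,-0.1,0,0,8,255,0,0,-0.15,0,0,16,255,0,0,-0.15,0,0,24,255,0,0,-0.2,0,0,32,255,0,0,-0.2,0,0,40,255,0,0,-0.25,0,0,48,255,0,0,-0.25,0,0,56,255,0,0,-0.3,0,0,64,255,0,0,-0.3,0,0,72,255,0,0,-0.35,0,0,80,255,0,0,-0.35,0,0,80,255]

```text
time_s: 3.95
ee_pos: [0.6176, -0.06, 0.129]
tcp_rot: [0.979, 0.203, 0.002, 0.001]
wrist_force: [0.2, -1.5, 5.6]
grip_width: 0.0151
finger_force: 34.5
```

Request:
drive_tool:
  moves: [0,0,-0.1,0,0,8,255,0,0,-0.15,0,0,16,255,0,0,-0.2,0,0,24,255,0,0,-0.25,0,0,32,255,0,0,-0.3,0,0,40,255,0,0,-0.35,0,0,48,255,0,0,-0.4,0,0,56,255,0,0,-0.45,0,0,64,255,0,0,-0.5,0,0,72,255,0,0,-0.5,0,0,80,255,0,0,-0.5,0,0,82,255,0,0,-0.5,0,0,82,255]

```text
time_s: 5.15
ee_pos: [0.6176, -0.0604, 0.1343]
tcp_rot: [0.872, -0.489, 0.003, 0.0]
wrist_force: [0.1, -2.5, 6.7]
grip_width: 0.0152
finger_force: 34.7
```

Run:
```python
from h import *
o=get_obs(); goto(o['ee_pos'],obs=o); print(o['wrist_force'],o['torque'],o['ee_pos'])
```

```text
[array([0., 0., 0.])] q1,q6 [-0.188  2.404] tilt 3.141 [ 0.0047 -0.0029 -1.    ] yaw_y -148.5
[ 0.11217715 -2.51126026  6.69592498] [-5.49504905e-01 -1.02183632e-01  1.10855664e-04] [ 0.61757409 -0.06042326  0.13430142]
```

Request:
drive_tool:
  moves: [0,0,0,0,0,5,255,0,0,-0.2,0,0,5,255,0,0,-0.4,0,0,5,255,0,0,-0.6,0,0,5,255,0,0,-0.8,0,0,5,255]

```text
time_s: 5.65
ee_pos: [0.6163, -0.0607, 0.1377]
tcp_rot: [0.85, -0.526, 0.0, 0.001]
wrist_force: [3.3, -6.1, -5.2]
grip_width: 0.0156
finger_force: 33.1
```

Request:
drive_tool:
  moves: [0,0,-0.3,0,0,0,255,0,0,-0.5,0,0,0,255,0,0,-0.7,0,0,0,255,0,0,-0.7,0,0,0,255]
  newtons: 50

```text
time_s: 6.05
ee_pos: [0.6156, -0.0607, 0.1451]
tcp_rot: [0.85, -0.526, -0.0, 0.002]
wrist_force: [1.1, -4.7, -1.9]
grip_width: 0.0149
finger_force: 55.3
```

Run:
```python
from h import *
im=grab('wrist'); cv2.imwrite('pics/w2.png',im['color'][100:400,150:500,::-1])
o=get_obs(); goto(o['ee_pos'],obs=o); print(o['wrist_force'],o['ee_pos'])
P=cloud(im);Z=P[...,2]; m=(Z>.12)&(np.hypot(P[...,0]-.6165,P[...,1]+.06)<.04); print(np.nanpercentile(Z[m],[10,50,75,90,97]),m.sum())
```

```text
[array([0., 0., 0.])] q1,q6 [-0.188  2.491] tilt 3.138 [-0.0027 -0.0023 -1.    ] yaw_y -153.5
[ 1.34152949 -4.9733862  -1.78223445] [ 0.6155579  -0.06052279  0.14515184]
[0.14707572 0.19256819 0.21382737 0.22250049 0.22865122] 49214
```

View pics/w2.png

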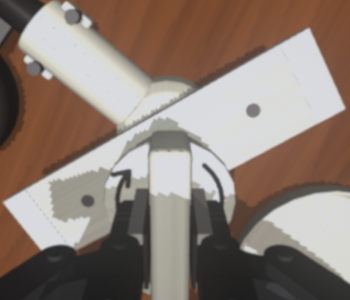

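The nut is free: the wrist force shows only its weight. Next I'll lift it off and carry it to the dish.

Run:
```python
from h import *
goto([.450,-.004,.145])
```

```text
[array([-12.45,  12.29,   0.05])] q1,q6 [-0.188  2.491] tilt 3.138 [-0.0027 -0.0023 -1.    ] yaw_y -153.5
```

Request:
drive_tool:
  moves: [0,0,-1.5,0,0,0,255,0,0,-3,0,0,0,255,0,0,-4.5,0,0,0,255,0,0,-5.5,0,0,0,255,0,0,-5.5,0,0,0,255]

```text
time_s: 6.6
ee_pos: [0.6175, -0.0588, 0.2054]
tcp_rot: [0.85, -0.527, 0.003, -0.001]
wrist_force: [0.1, 0.1, -1.8]
grip_width: 0.0146
finger_force: 55.4
```

Request:
drive_tool:
  moves: [-3.5,3.5,0,0,0,-8,255,-7,7,0,0,0,-16,255,-10.5,10.5,0,0,0,-24,255,-12.6,12.4,0,0,0,-32,255,-12.6,12.4,4,0,0,-40,255,-12.6,12.4,8,0,0,-48,255,-12.6,12.4,11,0,0,-56,255,-12.6,12.4,13,0,0,-60,255,-12.6,12.4,14,0,0,-60,255,-12.6,12.4,14.5,0,0,-60,255,-12.6,12.4,14.7,0,0,-60,255,-12.6,12.4,14.7,0,0,-60,255]

```text
time_s: 7.8
ee_pos: [0.45, -0.0013, 0.0557]
tcp_rot: [0.999, -0.032, 0.001, 0.0]
wrist_force: [0.3, 0.3, -1.2]
grip_width: 0.0148
finger_force: 55.3
```

Request:
drive_tool:
  moves: [0,0,0.2,0,0,0,255,0,0,0.4,0,0,0,255,0,0,0.5,0,0,0,255]

```text
time_s: 8.1
ee_pos: [0.4496, -0.0012, 0.0503]
tcp_rot: [0.999, -0.032, 0.001, -0.0]
wrist_force: [-0.8, 0.2, 3.8]
grip_width: 0.0147
finger_force: 56.1
```

Request:
drive_tool:
  moves: [0,0,0.4,0,0,0,0,0,0,0.4,0,0,0,0,0,0,0.2,0,0,0,0,0,0,0,0,0,0,0,0,0,-4,0,0,0,0,0,0,-9,0,0,0,0,4,1,-14,0,0,-8,0,8,2,-17,0,0,-16,0,12,3,-18,0,0,-24,0,17,4.8,-18,0,0,-32,0,17,4.8,-18,0,0,-40,0,17,4.8,-18,0,0,-48,0,17,4.8,-18,0,0,-56,0,17,4.8,-18,0,0,-60,0,17,4.8,-18,0,0,-60,0]

```text
time_s: 9.6
ee_pos: [0.6159, -0.0599, 0.2299]
tcp_rot: [0.881, 0.472, 0.0, -0.0]
wrist_force: [-1.0, -0.4, 0.4]
grip_width: 0.0854
finger_force: 0.0
```

```bash
cat >> h.py <<'E'
def fit(im,m,z,n,amin=300):
    m=cv2.morphologyEx(m.astype(np.uint8)*255,cv2.MORPH_OPEN,np.ones((3,3)))
    for k in cv2.findContours(m,0,cv2.CHAIN_APPROX_NONE)[0]:
        if cv2.contourArea(k)<amin: continue
        X=plane(im,k.reshape(-1,2),z)[:,:2]*1000; r=cv2.minAreaRect(X.astype(np.float32)); b=cv2.boxPoints(r)
        e=b[1]-b[0];f=b[2]-b[1]; l=e if np.hypot(*e)>np.hypot(*f) else f
        print(n,np.round(r[0],1),np.round(r[1],1),round(np.degrees(np.arctan2(l[1],l[0]))%180,1),k.reshape(-1,2).mean(0))
E
python3 - <<'E'
from h import *
im=grab('wrist'); save(im,'w3.png')
P=cloud(im);Z=P[...,2]
fit(im,(Z>.072)&(Z<.088),.08,'blade'); fit(im,(Z>.095)&(Z<.11),.104,'spindle')
goto([.6165,-.059,.088],-33.3)
E
```

```text
blade [616.4 -60.7] [199.2  49.9] 56.8 [320.76152623 203.54689984]
spindle [ 656.5 -369.9] [49.  12.6] 84.5 [537.35714286 465.3452381 ]
spindle [617.8 -59.4] [25.8 16. ] 24.6 [321.84782609 224.59782609]
[array([ 0.11,  0.  , 14.19]), ('rz', np.float64(-0.4), 'alt', np.float64(179.6))] q1,q6 [-0.189  0.4  ] tilt 3.142 [ 1.e-04  1.e-04 -1.e+00] yaw_y -33.71
```

View pics/w3.png

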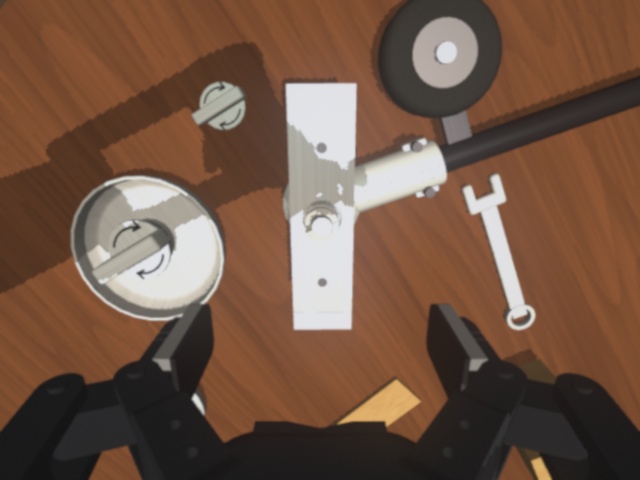

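Run:
```python
from h import *
goto([.4769,-.3272,.15],-79.9)
```

```text
[array([-29.95,   3.27,   7.99]), ('rz', np.float64(46.2), 'alt', np.float64(-133.8))] q1,q6 [-0.189  0.4  ] tilt 3.142 [ 1.e-04  1.e-04 -1.e+00] yaw_y -33.71
```

Request:
drive_tool:
  moves: [-5,0.5,0,0,0,8,95,-10,1,0,0,0,16,95,-15,1.6,0,0,0,24,95,-20,2.2,0,0,0,32,95,-25,2.7,2,0,0,40,95,-30,3.3,5,0,0,46.2,95,-30,3.3,8,0,0,46.2,95,-30,3.3,8,0,0,46.2,95,-30,3.3,8,0,0,46.2,95]

```text
time_s: 10.55
ee_pos: [0.477, -0.3274, 0.1496]
tcp_rot: [0.996, 0.088, -0.0, -0.001]
wrist_force: [0.2, 0.1, 0.4]
grip_width: 0.0537
finger_force: 0.0
```

Run:
```python
from h import *
im=grab('wrist'); P=cloud(im)
c=cv2.cvtColor(im['color'],cv2.COLOR_RGB2HSV)
fit(im,(c[...,0]>12)&(c[...,2]>150)&(c[...,1]>60)&(P[...,2]<.03),.006,'card',1500)
goto([.4769,-.3272,.02],-79.9); o=get_obs(); print(o['grip_width'],o['wrist_force'])
```

```text
card [ 477.1 -328.6] [200.3  47.6] 10.5 [321.67906977 204.77209302]
[array([-0.14, -0.07, 13.14]), ('rz', np.float64(0.1), 'alt', np.float64(-179.9))] q1,q6 [-0.699  0.694] tilt 3.141 [ 1.9e-03 -6.0e-04 -1.0e+00] yaw_y -79.8
0.05383658058883017 [0.48717477 0.48099423 0.3920116 ]
```

Request:
drive_tool:
  moves: [0,0.05,4,0,0,-0.3,95,0,0.05,8,0,0,-0.3,95,0,0.05,11,0,0,-0.3,95,0,0.05,13,0,0,-0.3,95,0,0.05,13.7,0,0,-0.3,95,0,0.05,13.9,0,0,-0.3,95,0,0.05,13.9,0,0,-0.3,95]

```text
time_s: 11.3
ee_pos: [0.479, -0.3289, 0.013]
tcp_rot: [0.996, 0.092, 0.001, 0.001]
wrist_force: [-0.7, -0.0, 0.3]
grip_width: 0.0536
finger_force: 0.0
```

Request:
drive_tool:
  moves: [0,0,0.2,0,0,0,95,0,0,0.4,0,0,0,95,0,0,0.4,0,0,0,95]

```text
time_s: 11.6
ee_pos: [0.4774, -0.3286, 0.0072]
tcp_rot: [0.996, 0.091, 0.0, 0.0]
wrist_force: [0.1, 0.3, -0.2]
grip_width: 0.0538
finger_force: 0.0
```

Request:
drive_tool:
  moves: [0,0,0.15,0,0,0,95,0,0,0.3,0,0,0,95,0,0,0.3,0,0,0,95]

```text
time_s: 11.9
ee_pos: [0.4774, -0.3286, 0.0044]
tcp_rot: [0.996, 0.091, 0.0, 0.0]
wrist_force: [-0.1, 0.7, 3.1]
grip_width: 0.0534
finger_force: 1.6
```

Request:
drive_tool:
  moves: [0,0,-0.15,0,0,0,95,0,0,-0.15,0,0,0,255,0,0,-0.15,0,0,0,255,0,0,-0.15,0,0,0,255,0,0,-0.15,0,0,0,255]
  newtons: 25

```text
time_s: 12.4
ee_pos: [0.4777, -0.3288, 0.0059]
tcp_rot: [0.996, 0.091, 0.001, 0.0]
wrist_force: [-0.2, -0.2, 5.4]
grip_width: 0.0448
finger_force: 30.0
```

Request:
drive_tool:
  moves: [0,0,-2,0,0,0,255,0,0,-6,0,0,0,255,0,0,-11,0,0,0,255,0,0,-16,0,0,0,255,0.8,-4.7,-20,0,0,0,255,1.6,-9.4,-23,0,0,0,255,2.4,-14,-24,0,0,0,255,3.2,-19,-24,0,0,0,255,4,-24,-24,0,0,0.5,255,4.8,-29,-24,0,0,1,255,5.6,-34,-24,0,0,1.5,255,6.4,-39,-24,0,0,2,255,7.2,-44,-24,0,0,2.5,255,8,-48,-24,0,0,3,255,8.9,-52,-24,0,0,3.2,255,8.9,-52.2,-24,0,0,3.2,255,8.9,-52.2,-24,0,0,3.2,255]
  newtons: 30

```text
time_s: 14.1
ee_pos: [0.4691, 0.202, 0.2439]
tcp_rot: [0.998, 0.065, -0.001, 0.001]
wrist_force: [-0.5, -0.6, -0.0]
grip_width: 0.0447
finger_force: 31.0
```

Run:
```python
from h import *
im=grab('wrist'); save(im,'w4.png'); P=cloud(im);Z=P[...,2]
c=cv2.cvtColor(im['color'],cv2.COLOR_RGB2HSV)
fit(im,(c[...,1]<45)&(c[...,2]>120)&(Z<.03)&(P[...,1]>.24),.013,'spare',1500)
fit(im,(Z<.035)&(Z>.018)&(P[...,1]>.2),.026,'tray',1000)
fit(im,(Z>.17)&(Z<.35)&(c[...,0]>12)&(c[...,2]>110)&(c[...,1]>60),get_obs()['ee_pos'][2]+.003,'card',1000)
goto([.4688,.3202,.10],-82.8)
```

```text
spare [468.5 317.5] [198.6  50.7] 7.2 [201.80784314 171.70980392]
tray [463.4 316.8] [253.9 146. ] 5.3 [161.46917148 156.53082852]
card [491.5 204.8] [151.4  44.2] 7.5 [319.607 228.987]
[array([  1.49, -11.87,  14.41]), ('rz', np.float64(0.1), 'alt', np.float64(-179.9))] q1,q6 [0.294 1.736] tilt 3.14 [-0.0019 -0.0014 -1.    ] yaw_y -82.67
```

View pics/w4.png

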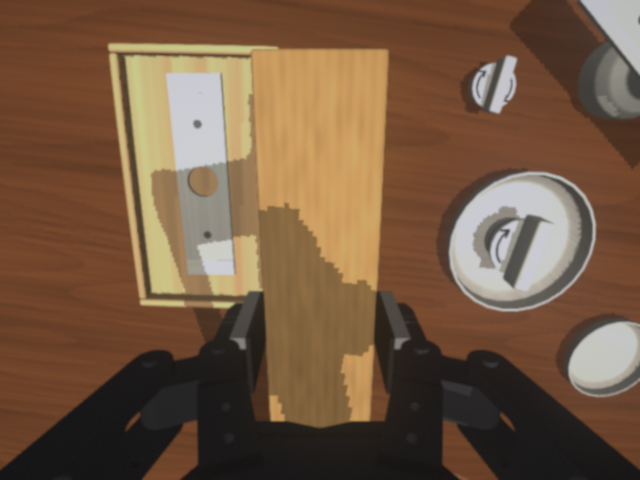

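The wrist view shows the card square in the jaws and the spare at (202,172). A third estimate of the spare will come from the scene camera, which is unobstructed in the first picture.

Run:
```python
from h import *
im=load('scene'); c=cv2.cvtColor(im['color'],cv2.COLOR_RGB2HSV)
P=cloud(im); near=(np.hypot(P[...,0]-.4688,P[...,1]-.319)<.12)
fit(im,near&(c[...,1]<45)&(c[...,2]>120),.013,'spare')
near=(np.hypot(P[...,0]-.477,P[...,1]+.328)<.12)
fit(im,near&(c[...,0]>12)&(c[...,2]>150)&(P[...,2]>-.004),.006,'card')
```

```text
spare [467.7 317.2] [201.8  50.5] 7.2 [459.57222222 336.46111111]
card [ 475.5 -330.9] [200.3  44.6] 10.7 [249.5203252  187.30894309]
```

Request:
drive_tool:
  moves: [0.7,-5,0,0,0,0,255,1.4,-10,0,0,0,0.1,255,1.4,-11.55,2,0,0,0.1,255,1.4,-11.55,7,0,0,0.1,255,1.4,-11.55,12,0,0,0.1,255,1.4,-11.55,16,0,0,0.1,255,1.4,-11.55,19,0,0,0.1,255,1.4,-11.55,21,0,0,0.1,255,1.4,-11.55,21.8,0,0,0.1,255,1.4,-11.55,21.8,0,0,0.1,255]

```text
time_s: 15.15
ee_pos: [0.4689, 0.3155, 0.0261]
tcp_rot: [0.998, 0.061, -0.001, 0.001]
wrist_force: [-0.9, 0.2, -0.4]
grip_width: 0.045
finger_force: 31.1
```

Run:
```python
from h import *
o=get_obs();print(o['ee_pos'],o['wrist_force']); goto([.4684,.3183,.021],-82.8,obs=o)
```

```text
[0.46890004 0.31550183 0.02606989] [-0.85173465  0.22628754 -0.35402474]
[array([-0.01, -0.28,  0.51]), ('rz', np.float64(-0.2), 'alt', np.float64(179.8))] q1,q6 [0.492 1.94 ] tilt 3.14 [-0.0025 -0.0016 -1.    ] yaw_y -82.96
```

Request:
drive_tool:
  moves: [0,-0.15,0.2,0,0,0,255,0,-0.15,0.4,0,0,0,255,0,-0.15,0.4,0,0,0,255]

```text
time_s: 15.45
ee_pos: [0.4696, 0.3192, 0.0245]
tcp_rot: [0.998, 0.063, 0.001, -0.0]
wrist_force: [-0.2, 0.8, 0.1]
grip_width: 0.0447
finger_force: 31.1
```

Run:
```python
from h import *
o=get_obs();print(o['ee_pos'],o['wrist_force']); goto([.4684,.3183,.021],-82.8,obs=o)
```

```text
[0.46959089 0.31919787 0.02447398] [-0.23151617  0.78258891  0.14215796]
[array([-0.13,  0.07,  0.35]), ('rz', np.float64(-0.0), 'alt', np.float64(180.0))] q1,q6 [0.497 1.943] tilt 3.141 [ 0.0019  0.001  -1.    ] yaw_y -82.82
```

Request:
drive_tool:
  moves: [-0.1,0.05,0.15,0,0,0,255,-0.1,0.05,0.3,0,0,0,255,-0.1,0.05,0.35,0,0,0,255,-0.1,0.05,0.35,0,0,0,255]

```text
time_s: 15.85
ee_pos: [0.4678, 0.3183, 0.0197]
tcp_rot: [0.998, 0.063, -0.0, 0.0]
wrist_force: [0.3, 0.4, -0.6]
grip_width: 0.0446
finger_force: 31.1
```

Request:
drive_tool:
  moves: [0,0,0.1,0,0,0,255,0,0,0.1,0,0,0,255,0,0,0.1,0,0,0,100,0,0,0.1,0,0,0,80,0,0,0.1,0,0,0,80,0,0,-2,0,0,0,80,0,0,-6,0,0,0,40,0,0,-11,0,0,0,0,0,0,-16,0,0,0,0,0,0,-18,0,0,0,0,0,0,-18,0,0,0,0]

```text
time_s: 16.95
ee_pos: [0.47, 0.3194, 0.2054]
tcp_rot: [0.998, 0.063, 0.005, -0.002]
wrist_force: [0.3, -0.2, -0.1]
grip_width: 0.0853
finger_force: 0.0
```

Run:
```python
from h import *
im=grab('wrist'); save(im,'w5.png'); P=cloud(im);Z=P[...,2]
c=cv2.cvtColor(im['color'],cv2.COLOR_RGB2HSV)
print(c[240:243,320],np.nanmedian(Z[200:260,300:340]))
fit(im,(c[...,0]<19)&(c[...,2]>130)&(c[...,1]>90)&(Z>.012)&(Z<.03)&(abs(P[...,1]-.318)<.045),.019,'card',1500)
fit(im,(c[...,1]<45)&(c[...,2]>100)&(Z>0)&(Z<.04)&(abs(P[...,1]-.318)<.05),.013,'spare',50)
goto([.6164,-.0607,.22],-33.2)
```

```text
[[ 18 130 225]
 [ 18 130 225]
 [ 18 130 225]] 0.017445236338914732
card [467.8 318.3] [196.9  44.6] 7.2 [322.73963731 182.39378238]
[array([ 9.91, 39.48, -1.83]), ('rz', np.float64(-49.6), 'alt', np.float64(130.4))] q1,q6 [0.497 1.943] tilt 3.14 [ 0.004   0.0022 -1.    ] yaw_y -82.82
```

View pics/w5.png

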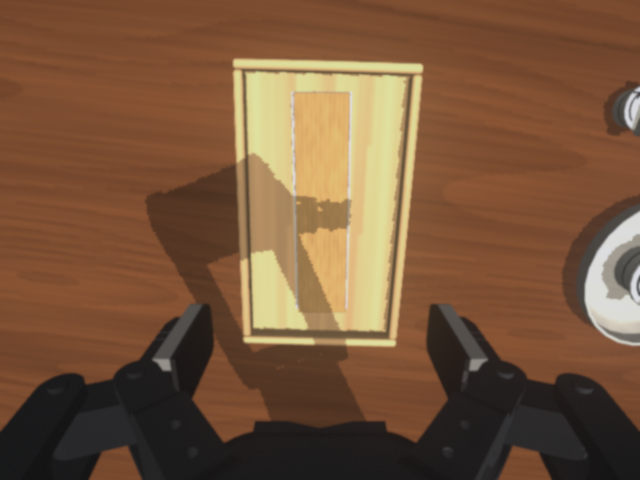

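The card lies square on the spare, with an even white rim all round. Back to the blade.

Request:
drive_tool:
  moves: [1.2,4.8,-1,0,0,-6,0,2.4,9.6,-1.8,0,0,-12,0,3.6,14.4,-1.8,0,0,-18,0,4.8,19.2,-1.8,0,0,-24,0,6,24,-1.8,0,0,-31,0,7.2,28.8,-1.8,0,0,-38,0,8.4,33.6,-1.8,0,0,-44,0,9.9,38.5,-1.8,0,0,-49.6,0,9.9,39.5,-1.8,0,0,-49.6,60,9.9,39.5,-1.8,0,0,-49.6,60,9.9,39.5,-1.8,0,0,-49.6,60]
  newtons: 60

```text
time_s: 18.1
ee_pos: [0.6146, -0.0603, 0.2158]
tcp_rot: [0.88, 0.475, -0.001, -0.002]
wrist_force: [-0.2, -0.3, -0.8]
grip_width: 0.0654
finger_force: 0.0
```

Run:
```python
from h import *
im=grab('wrist'); P=cloud(im);Z=P[...,2]
fit(im,(Z>.072)&(Z<.088),.08,'blade',2000); o=get_obs()
goto([.6164,-.0607,.0765],-33.2,obs=o); print(o['grip_width'],o['ee_pos'])
```

```text
blade [616.5 -60.7] [199.  50.] 56.7 [323.49774436 203.76390977]
[array([1.000e-02, 2.300e-01, 1.401e+01]), ('rz', np.float64(0.0), 'alt', np.float64(-180.0))] q1,q6 [-0.189  0.39 ] tilt 3.139 [-0.0024  0.0013 -1.    ] yaw_y -33.16
0.06589278358673793 [ 0.61477902 -0.05969347  0.21655912]
```

Request:
drive_tool:
  moves: [0,0.1,4,0,0,0,60,0,0.1,8,0,0,0,60,0,0.1,11,0,0,0,60,0,0.1,13,0,0,0,60,0,0.1,13.9,0,0,0,60,0,0.1,13.9,0,0,0,60,0,0.1,13.9,0,0,0,60]

```text
time_s: 18.85
ee_pos: [0.6171, -0.061, 0.0803]
tcp_rot: [0.879, 0.476, 0.001, 0.001]
wrist_force: [-0.5, -0.2, 0.5]
grip_width: 0.0655
finger_force: 0.0
```

Request:
drive_tool:
  moves: [0,0,0.2,0,0,0,60,0,0,0.35,0,0,0,60,0,0,0.35,0,0,0,255,0,0,0.35,0,0,0,255,0,0,0.35,0,0,0,255,0,0,0.35,0,0,0,255]

```text
time_s: 19.45
ee_pos: [0.6169, -0.062, 0.0764]
tcp_rot: [0.88, 0.475, 0.001, 0.0]
wrist_force: [-0.6, -1.1, 5.8]
grip_width: 0.0479
finger_force: 62.5
```

Request:
drive_tool:
  moves: [0,0,-0.5,0,0,0,255,0,0,-1.2,0,0,0,255,0,0,-2,0,0,0,255,0,0,-3,0,0,0,255,0,0,-4.2,0,0,0,255,0,0,-5.5,0,0,0,255,0,0,-7,0,0,0,255,0,0,-9,0,0,0,255,0,0,-11,0,0,0,255,0,0,-12,0,0,0,255,0,0,-12,0,0,0,255]

```text
time_s: 20.55
ee_pos: [0.6176, -0.062, 0.1985]
tcp_rot: [0.88, 0.475, 0.002, 0.002]
wrist_force: [0.5, -0.6, -3.3]
grip_width: 0.0481
finger_force: 62.5
```

Run:
```python
from h import *
im=grab('wrist'); P=cloud(im);Z=P[...,2]; o=get_obs()
z=o['ee_pos'][2]+.0035
c=cv2.cvtColor(im['color'],cv2.COLOR_RGB2HSV)
m=(abs(Z-z)<.012)&(c[...,1]<45)&(c[...,2]>110); fit(im,m,z,'blade',300)
print(o['ee_pos'],o['wrist_force'],o['torque']); goto([.4678,.3183,.20],-82.8,obs=o)
Q=P[m]; A=np.c_[Q[:,:2]-Q[:,:2].mean(0),np.ones(len(Q))]; print('slope',np.linalg.lstsq(A,Q[:,2],rcond=None)[0],len(Q))
save(im,'w6.png')
```

```text
blade [630.1 -42.2] [154.8  50.5] 56.7 [320.79241706 223.43033175]
[ 0.61683973 -0.06188953  0.19656805] [-0.02329513  0.55057903 -2.60355757] [-0.02118167  0.04140146 -0.01526977]
[array([ 23.64, -33.3 ,  -0.39]), ('rz', np.float64(49.6), 'alt', np.float64(-130.4))] q1,q6 [-0.191  0.388] tilt 3.14 [ 2.3e-03 -4.0e-04 -1.0e+00] yaw_y -33.22
slope [ 0.00639773 -0.00246527  0.20053771] 47044
```

View pics/w6.png

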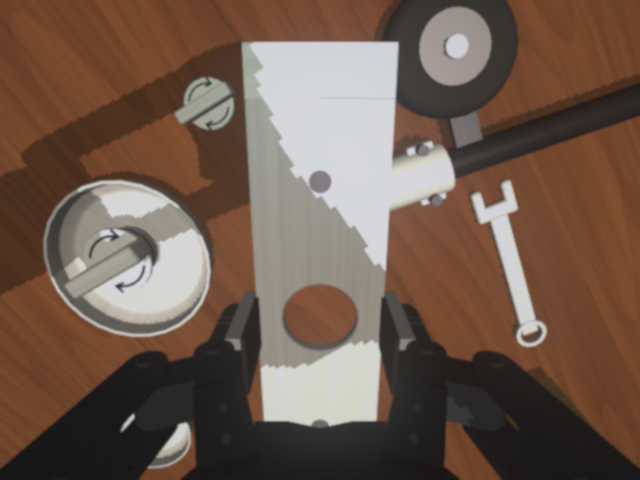

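Request:
drive_tool:
  moves: [2,-3,-1,0,0,3,255,4.5,-6.5,-1,0,0,9,255,7,-10,-1,0,0,15,255,9.7,-13.7,-1,0,0,21,255,12.4,-17.4,-1,0,0,27,255,15,-21,-1,0,0,33,255,17.6,-24.7,-1,0,0,39,255,20,-28,-1,0,0,44,255,22,-31,-1,0,0,48,255,23.6,-33.3,-1,0,0,49.6,255,23.6,-33.3,3,0,0,49.6,255,23.6,-33.3,7,0,0,49.6,255,23.6,-33.3,10,0,0,49.6,255,23.6,-33.3,12,0,0,49.6,255,23.6,-33.3,13,0,0,49.6,255,23.6,-33.3,13,0,0,49.6,255,23.6,-33.3,13,0,0,49.6,255]

```text
time_s: 22.3
ee_pos: [0.4676, 0.3183, 0.066]
tcp_rot: [0.998, 0.063, 0.001, -0.0]
wrist_force: [0.6, -1.0, -3.4]
grip_width: 0.0479
finger_force: 62.7
```

Run:
```python
from h import *
o=get_obs();print(o['ee_pos'],o['wrist_force']); goto([.4678,.3183,.024],-82.8,obs=o)
```

```text
[0.46761225 0.31825622 0.06601312] [ 0.61844339 -0.95590486 -3.43502267]
[array([ 0.01, -0.  ,  4.2 ]), ('rz', np.float64(-0.0), 'alt', np.float64(180.0))] q1,q6 [0.497 1.943] tilt 3.141 [ 1.e-03  6.e-04 -1.e+00] yaw_y -82.83
```

Request:
drive_tool:
  moves: [0,0,2,0,0,0,255,0,0,3.5,0,0,0,255,0,0,4.2,0,0,0,255,0,0,4.4,0,0,0,255,0,0,4.4,0,0,0,255,0,0,4.4,0,0,0,255]

```text
time_s: 22.9
ee_pos: [0.4678, 0.3184, 0.0222]
tcp_rot: [0.998, 0.063, 0.001, -0.0]
wrist_force: [0.7, 0.3, -2.6]
grip_width: 0.0478
finger_force: 62.7
```

Request:
drive_tool:
  moves: [0,0,0.1,0,0,0,255,0,0,0.15,0,0,0,255,0,0,0.15,0,0,0,255]

```text
time_s: 23.2
ee_pos: [0.4675, 0.3183, 0.0205]
tcp_rot: [0.998, 0.063, 0.001, -0.0]
wrist_force: [-0.1, -0.1, -1.6]
grip_width: 0.0478
finger_force: 62.9
```

Nearly down, with the weight starting to transfer. I'll open gently and rise.

Request:
drive_tool:
  moves: [0,0,0.1,0,0,0,255,0,0,0.1,0,0,0,255,0,0,0.1,0,0,0,90,0,0,0.1,0,0,0,70,0,0,0.1,0,0,0,60,0,0,-1,0,0,0,60,0,0,-4,0,0,0,40,0,0,-9,0,0,0,0,0,0,-14,0,0,0,0,0,0,-18,0,0,0,0,0,0,-18,0,0,0,0]

```text
time_s: 24.3
ee_pos: [0.4704, 0.3199, 0.2096]
tcp_rot: [0.998, 0.063, 0.008, -0.004]
wrist_force: [1.4, 0.1, 0.2]
grip_width: 0.0855
finger_force: 0.0
```

Run:
```python
from h import *
im=grab('wrist'); save(im,'w7.png'); P=cloud(im);Z=P[...,2]
c=cv2.cvtColor(im['color'],cv2.COLOR_RGB2HSV)
fit(im,(c[...,1]<45)&(c[...,2]>90)&(Z>0.005)&(Z<.04)&(abs(P[...,1]-.318)<.05),.024,'blade',1000)
o=get_obs(); print(o['time_s'],o['finger_force'],o['wrist_force'])
```

```text
blade [468.6 318.4] [198.3  50.3] 7.1 [322.38271605 201.84479718]
24.35 0.0 [-0.09742481  0.95888579 -0.60971619]
```

View pics/w7.png

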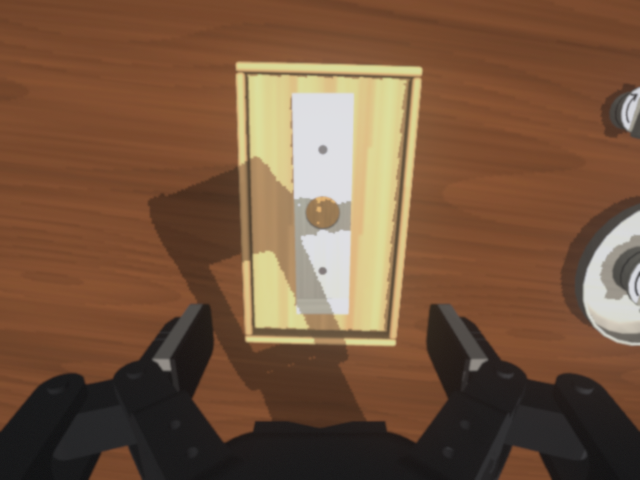

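The blade lies square on the card: it covers it fully, and card shows through the hole at (322,212). The nut is in the dish. Handing in.

```bash
python3 -c "
from plant import manip; print(manip.finish_job())"
```

```text
the job is handed in; nothing more can be done
None
```

The job is handed in at about 24 s: the nut is in the round parts dish, the card lies squarely on the spare blade in the tray, and the edger's blade lies squarely on the card; I did not move the oil bottle, carton or spanner.

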